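# Find the hidden release notch and pop the distribution box cover

## Robot

A 6-joint arm with a two-finger parallel gripper is mounted at the origin on the work surface. World frame = base frame: x ahead of the robot, y to its left, z up, the work surface at z = 0. Lengths are in m, angles in rad, forces in N, time in s.
With the tool pointing down it reaches from about 0.275 to 0.825 m from the base axis. Payload 4.9 kg.
Tool frame: the origin (TCP) lies at the very end of the fingers, on their centre line; the grasp point (between the pads) lies 19 mm behind it; x points along the fingers, y is the direction in which the jaws open and shut, and the axes are right-handed (so a half turn about x gives the same grasp; the last joint's range is limited). The gripper opens to 85 mm and grips with 20 to 120 N. Pads are 22 mm wide; open, the fingers measure 114 mm over their backs; the gripper's body (76 mm by 85 mm) begins 54 mm behind the grasp point. The pads swing forward as they close: fully open they stand 13 mm farther back than shut.
Start: joints at [-1.276, 0.326, -0.193, 1.052, 0, 1.437], TCP at [0.229, -0.5, 0.231] pointing down, gripper open.
Joint ranges: [-2.65, 2.65], [-0.97, 1.79], [-1.3, 1.35], [-1.93, 2.1], [-1.47, 1.37], [-3.14, 3.14]. Speed limits (rad/s): [2.57, 2.57, 3.14, 3.14, 3.14, 3.14].

## Interface

Orientations are given as a unit quaternion [x, y, z, w].
In Python, from plant import ctrl gives the robot as it stands. The module is installed in compiled form; this text tells all that it offers.
- The arm moves only by the tool jog_arm, never from a script. Its argument "steps" is a list that holds one entry, the list of rows, each a list of 4 numbers: the shift along the tool's x, y, z in cm, then the turn about the tool's x in degrees. In form: [[[dx, dy, dz, spin], ...]]. A call has 1 to 5 rows; each row shifts and turns the commanded pose from where the row before left it, along the tool's axes as they then stand; what a row does not reach is not made up. A row lasts 1/12 s, in which the tool goes at most 41.7 mm and 7.16 degrees, less where a joint would pass 70% of its speed; a pose out of reach is approached as far as the arm can. A call with a gripper value outside its range is refused whole. "hand" is the gripper command: -1 is shut, 1 is fully open, values between are in proportion, set as the call begins (left out, the last holds). The fingers move at their own pace and stop on an object; "force" is the grip in N (left out, the last holds). Time passes only in rows, so rows that do not move let the fingers close. It gives the time, the measured TCP pose, the force and the opening at its end, in the units of the state.
- ctrl.sense(): the state, without advancing time (a new reading comes with each control period).
- ctrl.get_image(name): name is "scene" or "top"; returns a dict with "pixels" (400x640x3 uint8, red, green, blue), "fx", "fy", "cx", "cy" (pixels), "R" (3x3) and "t" (3): a world point X has camera coordinates R X + t. Camera axes: x right, y down, z forward; pixel columns grow to the right and rows downward; lengths in m; the calibration is good to about 2 mm. A picture is of the moment at which its call begins. There is no depth.
- ctrl.sign_off(): hands the job in, once; it reports no verdict.
Trained networks look in the newest picture that a camera, given by its name, has taken for a name from the list of things; names that differ only in an ending like _2 or _b are one class to them, and where a whole thing is asked for, a point or a joint stands for the part that bears it (a point fixed in the world has none). Each returns a list of dicts, best first, with "p" (0 to 1); they miss things now and then, are a little off and sometimes report something else, mostly with a low value. They report only what shows in the picture. A call takes as long as a camera call.
- ctrl.spot_in(camera, name): "extent" ([left, top, width, height] in pixels, round what is visible of it).
- ctrl.regions_of(camera, name): "pixels" (400x640 bool, what is visible of it) and "extent" ([left, top, width, height] in pixels, round what is visible of it).
- ctrl.pinpoint(camera, name): "location" ([column, row] in pixels: a listed point, or the origin of a listed thing).
The state is a dict: "t": time; "qpos": joint angles; "joint_vel": joint speeds; "joint_efforts": joint torques, N m; "position": TCP position; "ee_rot": TCP orientation; "force": force on the tool from outside, world axes, zero at the start; "wrist_torque": the same for the moment, N m; "finger_gap": finger opening in m.
Only numpy, scipy, OpenCV 4.12 (cv2) and the standard library are available. Lean on these libraries where they do the work, as an engineer would, in place of code of your own. Each camera call takes 0.05 s, during which the arm holds its last target.

## Task

Open the catch of the white distribution box by touch: starting near either end of its blue front ledge, feel along the ledge top with a fingertip until you find the hidden notch, then press the release plate inside the notch fully home, so that the clear cover pops ajar by itself, and draw back. Do not pull, pry or push the cover itself, and leave the cups, bottle, meter, screwdriver and loose terminal block where they are.

Things in the scene. Friction and masses are not known exactly. Their poses are not given: they have to be found in the camera images.
- box: White distribution box fixed on the black board (board top 15 mm above the table), 390 mm wide. Origin on its underside, below the middle of the front ledge; own x points level across the ledge towards the clear cover, y runs along the ledge, z up. Things in front of the ledge are at most 40 mm tall.
- ledge_mid (a point): Middle of the ledge's length and depth, at the height of the solid ledge's top (in the air if the notch is there); axes as the box's. The ledge is a flat blue bar 44 mm deep in x, its top 50 mm above the box's origin. Behind it a white wall (x 24 to 30 mm) rises 8 mm higher than the ledge top and carries the cover, whose front edge is at x 32 mm.
- ledge_left (a point): Left end (y +105 mm) of the exposed ledge, at its top; beyond it, 90 mm more, a white corner cap 2 mm higher. The one notch, 50 mm long in y, cuts through the ledge's full depth with its centre anywhere between y -45 and +45 mm; it differs each time and no reading tells where. Elsewhere the ledge is solid.
- ledge_right (a point): Right end (y -105 mm) of the exposed ledge, at its top; beyond it an equal corner cap.
- release (a joint): Travel straight down of the blue release plate (38 x 46 mm) that fills the notch's floor, its top 10 mm below the ledge top as found, 18 mm when home. In m: 0 as found, 0.008 at its hard stop (home). It needs about 6 N, has no return spring and stays where it is left.
- cover (a joint): Angle of the clear cover with grey rim, rad: 0 closed, hinged on the far side of the box. It is linked to the release plate and rises with it (18 rad per m of travel), to about 0.14 with the plate home: the front edge then stands 18 mm higher. It holds still once released.
- cover_front (a point): Middle of the cover's front top edge.
- red_cup: Bystander, loose: red plastic cup, 66 mm across, 55 mm tall; origin at the centre of its underside as it stands.
- yellow_cup: Bystander, loose: yellow plastic cup, 66 mm across, 55 mm tall; origin at the centre of its underside as it stands.
- bottle: Bystander, loose: clear water bottle with blue cap and label, 62 mm across, 190 mm tall; origin at the centre of its underside as it stands.
- driver: Bystander, loose: screwdriver with yellow handle, lying down, about 30 mm thick or less; handle to its own -x; origin at the centre of its underside.
- terminal: Bystander, loose: loose grey terminal block with orange levers, 30 x 50 x 31 mm; origin at the centre of its underside as it stands.
- meter: Bystander, loose: yellow hand meter lying flat, 100 x 70 x 35 mm; origin at the centre of its underside as it stands.

How it is judged:
By the outcome, as a careful person would: the job done as asked, in the order asked, and still so for the second after the job is handed in, with the robot touching nothing.
It also fails if it takes over 64 s, if anything falls off the work surface, if the arm or the gripper's body presses on something with over 40 N, if the wrist force passes 120 N, or if a joint passes its speed limit or range.

## Working session

There is one attempt and no reset: what is moved stays moved. The work goes in short steps, Python scripts to look and compute and a tool call to move; the robot and the scene stay as the last step left them, time stands still between calls to the robot, and variables do not carry over. Pictures are saved under pics/ and viewed, and the job is handed in when it is done.

Besides the shell and the picture viewer there is one more tool, called after "Emit:" in YAML: its name, and indented under it one key for each argument. jog_arm: Moves the arm, as the interface text tells. Its arguments: {"type":"object","properties":{"steps":{"type":"array"},"hand":{"type":"number"},"force":{"type":"number"}},"required":["steps"]}

```bash
mkdir -p pics; python3 - <<'E'
from plant import ctrl
import cv2,numpy as np
s=ctrl.sense()
print({k:np.round(v,3).tolist() for k,v in s.items()})
for c in("scene","top"):
    im=ctrl.get_image(c); cv2.imwrite(f"pics/{c}0.png",im["pixels"][:,:,::-1])
    print(c,im["fx"],im["fy"],im["cx"],im["cy"],np.round(im["R"],4).tolist(),np.round(im["t"],4).tolist())
    for n in("box","ledge_mid","ledge_left","ledge_right","cover_front","red_cup","yellow_cup","bottle","driver","terminal","meter"):
        print(n,[(np.round(d["location"],1).tolist(),round(d["p"],2)) for d in ctrl.pinpoint(c,n)[:2]])
E
```

```text
{'t': 0.0, 'qpos': [-1.276, 0.327, -0.194, 1.052, -0.0, 1.437], 'joint_vel': [0.002, 0.0, -0.001, -0.0, 0.001, 0.001], 'joint_efforts': [0.001, -44.34, 26.244, 0.016, -0.0, -0.0], 'position': [0.228, -0.5, 0.23], 'ee_rot': [-0.691, -0.151, 0.691, -0.15], 'force': [0.011, -1.136, 0.336], 'wrist_torque': [0.043, 0.033, 0.034], 'finger_gap': 0.085}
scene 368.4007820866166 368.4007820866166 321.29689428976945 206.22340554125682 [[0.8847, 0.4661, 0.0012], [0.4003, -0.7583, -0.5145], [-0.2389, 0.4557, -0.8575]] [-0.4999, -0.1823, 1.1064]
box [([305.5, 196.9], 0.62)]
ledge_mid [([302.5, 184.4], 0.65)]
ledge_left [([293.0, 165.9], 0.64), ([323.1, 158.4], 0.55)]
ledge_right [([278.2, 220.2], 0.86)]
cover_front [([314.1, 187.9], 0.56)]
red_cup [([383.9, 214.5], 0.66)]
yellow_cup [([343.7, 266.4], 0.71), ([256.9, 298.0], 0.19)]
bottle [([377.6, 138.7], 0.87)]
driver [([293.1, 169.2], 0.83)]
terminal [([254.8, 207.8], 0.5)]
meter [([257.8, 298.5], 0.79)]
top 425.77385770353544 425.77385770353544 323.32831515460725 206.20326763617416 [[0.0254, -0.9993, 0.0277], [-0.9968, -0.0274, -0.0754], [0.0761, -0.0257, -0.9968]] [-0.0162, 0.574, 1.0378]
box [([307.6, 239.9], 0.66), ([352.8, 244.8], 0.64)]
ledge_mid [([307.0, 243.0], 0.83)]
ledge_left [([263.2, 236.0], 0.89)]
ledge_right [([350.9, 242.9], 0.72)]
cover_front [([309.6, 229.9], 0.68)]
red_cup [([287.6, 152.6], 0.95)]
yellow_cup [([362.3, 166.6], 0.89)]
bottle [([189.7, 199.6], 0.94)]
driver []
terminal [([346.5, 276.1], 0.49)]
meter [([421.8, 226.9], 0.76), ([284.1, 155.7], 0.59)]
```

View pics/scene0.png

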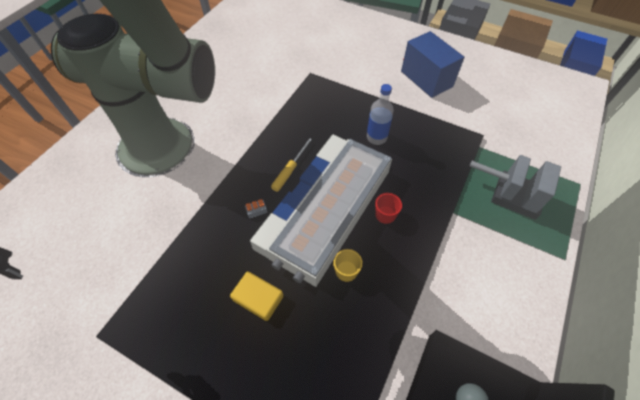

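View pics/top0.png

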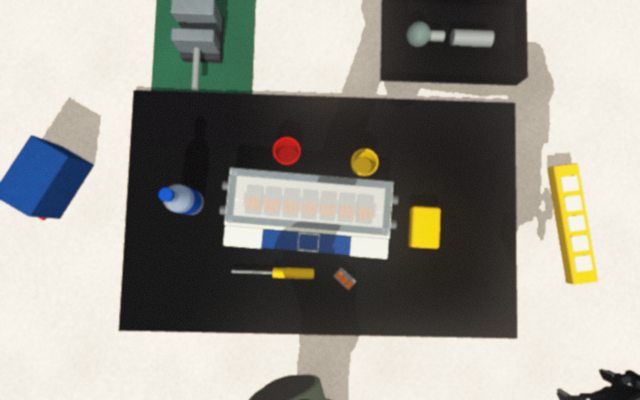

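```bash
cat > h.py <<'E'
import numpy as np
def ray(im,px,z):
    R=np.array(im["R"]);t=np.array(im["t"])
    d=R.T@np.array([(px[0]-im["cx"])/im["fx"],(px[1]-im["cy"])/im["fy"],1]);c=-R.T@t
    return c+d*(z-c[2])/d[2]
def proj(im,X):
    p=np.array(im["R"])@np.array(X)+im["t"];return [im["fx"]*p[0]/p[2]+im["cx"],im["fy"]*p[1]/p[2]+im["cy"]]
E
python3 - <<'E'
from plant import ctrl
import cv2,numpy as np
from h import *
im=ctrl.get_image("top");p=im["pixels"][:,:,::-1]
cv2.imwrite("pics/topz.png",cv2.resize(p[190:300,230:420],None,fx=4,fy=4,interpolation=cv2.INTER_CUBIC))
for n,px in dict(mid=(307,243),l=(263.2,236),r=(350.9,242.9)).items(): print(n,ray(im,px,.065).round(4))
im=ctrl.get_image("scene");p=im["pixels"][:,:,::-1]
cv2.imwrite("pics/scenez.png",cv2.resize(p[130:270,220:400],None,fx=4,fy=4,interpolation=cv2.INTER_CUBIC))
for n,px in dict(mid=(302.5,184.4),l=(323.1,158.4),r=(278.2,220.2)).items(): print(n,ray(im,px,.065).round(4))
E
```

```text
mid [0.4825 0.0365 0.065 ]
l [0.4964 0.1405 0.065 ]
r [ 0.4853 -0.0677  0.065 ]
mid [0.4854 0.0463 0.065 ]
l [0.4931 0.1469 0.065 ]
r [ 0.4847 -0.0738  0.065 ]
```

View pics/topz.png

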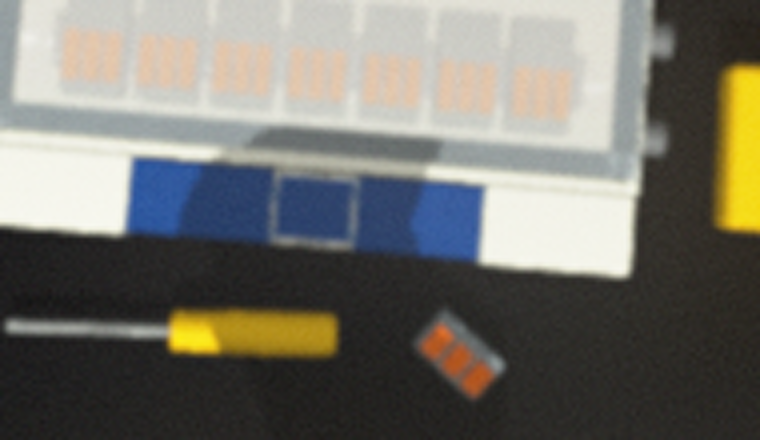

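View pics/scenez.png

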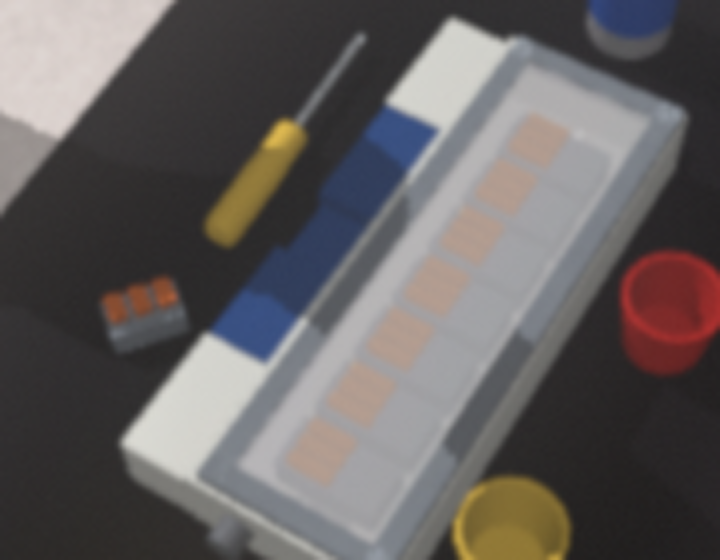

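The top view shows the blue ledge between zoomed columns 130 and 482, with a square outline near its middle that could be a decoy. The driver and terminal lie in front of it. The scene view shows the same blue ledge running from (325,157) to (280,217). I'll work out the ledge frame and the tool axes next.

```bash
cat >> h.py <<'E'
from scipy.spatial.transform import Rotation as Ro
def frame(im):
    z=lambda x,y:(230+x/4-.4,190+y/4-.4)
    c={k:ray(im,z(*v),.065) for k,v in dict(bl=(133,158),fl=(128,232),br=(484,185),fr=(480,262)).items()}
    return c
E
python3 - <<'E'
from plant import ctrl
import cv2
from h import *
im=ctrl.get_image("top")
c=frame(im); print({k:v.round(4).tolist() for k,v in c.items()})
L=(c['bl']+c['fl'])/2;R=(c['br']+c['fr'])/2
print("len",np.linalg.norm(L-R),"depths",np.linalg.norm(c['bl']-c['fl']),np.linalg.norm(c['br']-c['fr']))
d=(L-R);print("yaw",np.degrees(np.arctan2(-d[0],d[1])),"mid",(L+R)/2)
# colour segmentation
hsv=cv2.cvtColor(im["pixels"],cv2.COLOR_RGB2HSV)
m=cv2.inRange(hsv,(100,120,40),(130,255,255));m[:220]=0;m[260:]=0;m[:,:240]=0;m[:,380:]=0
r=cv2.minAreaRect(cv2.findNonZero(m));b=cv2.boxPoints(r);print(b)
W=np.array([ray(im,p,.065) for p in b]);print(W.round(4),W.mean(0))
s=ctrl.sense();print(Ro.from_quat(s["ee_rot"]).as_matrix().round(3))
E
```

```text
{'bl': [0.5126, 0.1419, 0.065], 'fl': [0.469, 0.1433, 0.065], 'br': [0.502, -0.0666, 0.065], 'fr': [0.4564, -0.0652, 0.065]}
len 0.20881227211217454 depths 0.043686686333209886 0.04560234923762522
yaw -3.178934341078808 mid [0.48502404 0.03834123 0.065     ]
[[261.69476 247.8156 ]
 [263.1701  229.37361]
 [349.61682 236.28935]
 [348.14148 254.73134]]
[[ 0.4685  0.143   0.065 ]
 [ 0.512   0.1411  0.065 ]
 [ 0.5009 -0.0643  0.065 ]
 [ 0.4572 -0.0617  0.065 ]] [0.48466261 0.03953716 0.065     ]
[[ 0.     0.416 -0.909]
 [-0.    -0.909 -0.416]
 [-1.     0.     0.   ]]
```

Emit:
jog_arm:
  steps:
    - [[0, 0, 0, 5.54], [0, 0, 0, 5.54], [0, 0, 0, 5.54], [0, 0, 0, 5.54], [0, 0, 0, 5.54]]
  hand: -1
  force: 60

```text
t: 1.77
position: [0.2287, -0.5002, 0.2313]
ee_rot: [0.707, -0.021, -0.707, -0.021]
force: [0.1, -0.5, -0.1]
finger_gap: 0.0256
```

Emit:
jog_arm:
  steps:
    - [[0, -2.7, -1.3, 0], [0, -2.7, -1.3, 0], [0, -2.7, -1.3, 0], [0, -2.7, -1.3, 0], [0, -2.7, -1.3, 0]]

```text
t: 2.18
position: [0.3014, -0.3678, 0.2313]
ee_rot: [0.707, -0.02, -0.707, -0.02]
force: [-0.2, 0.3, -0.6]
finger_gap: -0.0
```

Emit:
jog_arm:
  steps:
    - [[0, -2.7, -1.3, 0], [0, -2.7, -1.3, 0], [0, -2.7, -1.3, 0], [0, -2.7, -1.3, 0], [0, -2.7, -1.3, 0]]

```text
t: 2.6
position: [0.3738, -0.2364, 0.2315]
ee_rot: [0.707, -0.02, -0.707, -0.019]
force: [-0.1, -0.2, 0.6]
finger_gap: -0.0001
```

Emit:
jog_arm:
  steps:
    - [[0, -2.7, -1.3, 0], [0, -2.7, -1.3, 0], [0, -2.7, -1.3, 0], [0, -2.7, -1.3, 0], [0, -2.7, -1.3, 0]]

```text
t: 3.02
position: [0.4461, -0.1051, 0.2315]
ee_rot: [0.707, -0.019, -0.707, -0.019]
force: [0.6, -0.1, -0.3]
finger_gap: 0.0
```

Emit:
jog_arm:
  steps:
    - [[0, -2.7, -1.3, 0], [0, -2.7, -1.3, 0], [0, 0, 0, 0], [0, 0, 0, 0], [0, 0, 0, 0]]

```text
t: 3.43
position: [0.4742, -0.0541, 0.2312]
ee_rot: [-0.707, 0.019, 0.707, 0.019]
force: [-0.3, -0.1, 0.2]
finger_gap: -0.0005
```

```bash
cat > st.py <<'E'
from plant import ctrl
from h import *
mid=np.array([.4848,.039,.065]);u=np.array([.0553,.9985,0]);n=np.array([.9985,-.0553,0])
s=ctrl.sense();p=np.array(s["position"])-mid
print("t",s["t"],"n,u,h mm",(1000*np.array([p@n,p@u,p[2]])).round(1),"F",np.round(s["force"],2),"gap",round(s["finger_gap"],4))
R=Ro.from_quat(s["ee_rot"]).as_matrix();print("x",R[:,0].round(3),"ty.u",R[:,1]@u,"ty.n",R[:,1]@n)
E
python3 st.py
```

```text
t 3.4333 n,u,h mm [ -5.5 -93.6 166.2] F [-0.27 -0.15  0.2 ] gap -0.0005
x [-0. -0. -1.] ty.u -1.0000295633647773 ty.n 0.001029856109728094
```

Emit:
jog_arm:
  steps:
    - [[3.5, -0.4, -0.15, 0], [3.5, -0.4, -0.15, 0], [3.5, 0, 0, 0], [3.2, 0, 0, 0], [1.7, 0, 0, 0]]

```text
t: 3.85
position: [0.4752, -0.0469, 0.0742]
ee_rot: [-0.705, 0.02, 0.708, 0.02]
force: [-0.7, 0.8, 0.5]
finger_gap: -0.0
```

Emit:
jog_arm:
  steps:
    - [[0.4, 0, 0, 0], [0, 0, 0, 0], [0, 0, 0, 0]]

```text
t: 4.1
position: [0.4784, -0.0471, 0.0742]
ee_rot: [0.707, -0.02, -0.706, -0.02]
force: [-0.2, -0.0, 1.2]
finger_gap: 0.0
```

```bash
python3 st.py; python3 - <<'E'
from plant import ctrl
import cv2
for c,(a,b,d,e) in dict(top=(180,300,220,420),scene=(120,260,200,400)).items():
    im=ctrl.get_image(c)["pixels"][a:b,d:e,::-1];cv2.imwrite(f"pics/{c}1.png",cv2.resize(im,None,fx=4,fy=4,interpolation=cv2.INTER_CUBIC))
E
```

```text
t 4.1 n,u,h mm [ -1.6 -86.3   9.2] F [-0.15 -0.03  1.23] gap 0.0
x [ 0.001 -0.    -1.   ] ty.u -1.0000298527750897 ty.n -0.0007252914443272577
```

View pics/scene1.png

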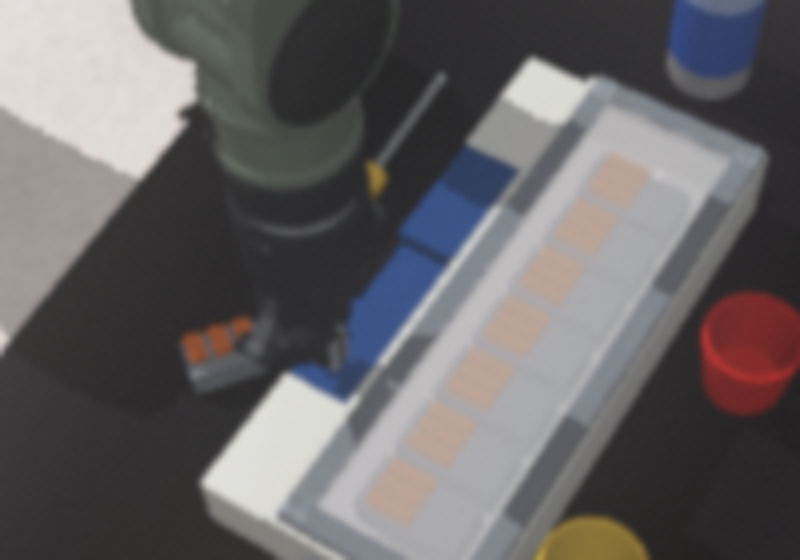

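View pics/top1.png

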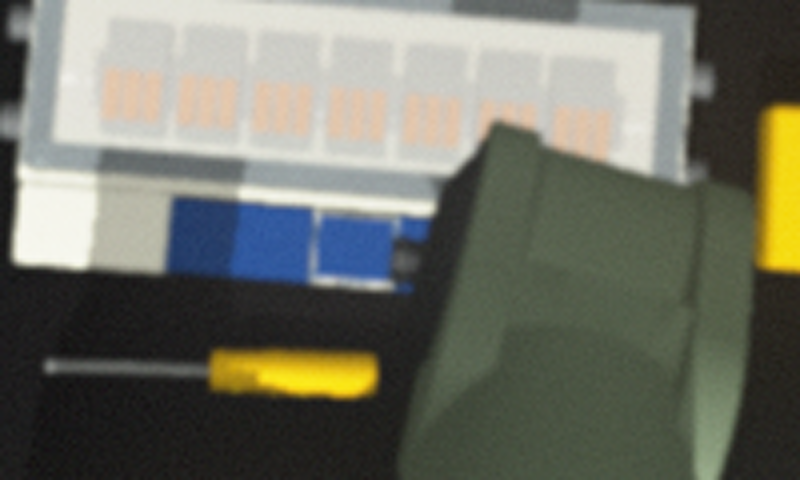

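Emit:
jog_arm:
  steps:
    - [[0.2, 0, 0, 0], [0, 0, 0, 0]]

```text
t: 4.37
position: [0.4786, -0.0464, 0.0722]
ee_rot: [0.708, -0.02, -0.706, -0.019]
force: [-0.4, 0.5, -0.2]
finger_gap: -0.0005
```

Emit:
jog_arm:
  steps:
    - [[0.2, 0, 0, 0], [0, 0, 0, 0]]

```text
t: 4.53
position: [0.478, -0.0461, 0.0694]
ee_rot: [0.707, -0.019, -0.707, -0.019]
force: [-0.2, -0.1, -0.3]
finger_gap: 0.0001
```

Emit:
jog_arm:
  steps:
    - [[0.2, 0, 0, 0], [0, 0, 0, 0]]

```text
t: 4.7
position: [0.4777, -0.046, 0.067]
ee_rot: [-0.707, 0.019, 0.707, 0.019]
force: [-0.6, -0.4, -0.5]
finger_gap: 0.0001
```

Emit:
jog_arm:
  steps:
    - [[0.1, 0, 0, 0], [0, 0, 0, 0]]

```text
t: 4.87
position: [0.4777, -0.0461, 0.0661]
ee_rot: [-0.707, 0.019, 0.707, 0.019]
force: [0.6, 0.0, -1.1]
finger_gap: 0.0
```

Emit:
jog_arm:
  steps:
    - [[0.1, 0, 0, 0], [0, 0, 0, 0]]

```text
t: 5.03
position: [0.4778, -0.0462, 0.0651]
ee_rot: [-0.707, 0.019, 0.707, 0.019]
force: [-1.0, -0.6, 0.3]
finger_gap: 0.0002
```

Emit:
jog_arm:
  steps:
    - [[0.1, 0, 0, 0], [0, 0, 0, 0]]

```text
t: 5.2
position: [0.4779, -0.0461, 0.065]
ee_rot: [0.707, -0.019, -0.707, -0.019]
force: [-1.6, 1.3, 10.1]
finger_gap: -0.0001
```

Contact with the ledge top at z = 0.065 m (10 N), near the right end. Now sliding towards +y.

Emit:
jog_arm:
  steps:
    - [[0, -0.4, 0, 0], [0, -0.4, 0, 0], [0, 0, 0, 0]]

```text
t: 5.45
position: [0.4792, -0.0387, 0.0651]
ee_rot: [0.707, -0.02, -0.706, -0.019]
force: [-1.1, -2.2, 5.9]
finger_gap: -0.0001
```

Emit:
jog_arm:
  steps:
    - [[0, -0.4, 0, 0], [0, -0.4, 0, 0], [0, 0, 0, 0]]

```text
t: 5.7
position: [0.4799, -0.0306, 0.065]
ee_rot: [0.708, -0.02, -0.706, -0.019]
force: [0.4, -2.4, 6.8]
finger_gap: -0.0001
```

Emit:
jog_arm:
  steps:
    - [[0, -0.4, 0, 0], [0, -0.4, 0, 0], [0, 0, 0, 0]]

```text
t: 5.95
position: [0.4803, -0.0226, 0.065]
ee_rot: [0.708, -0.02, -0.706, -0.019]
force: [0.2, -1.2, 5.7]
finger_gap: 0.0003
```

Emit:
jog_arm:
  steps:
    - [[0, -0.4, 0, 0], [0, -0.4, 0, 0], [0, 0, 0, 0]]

```text
t: 6.2
position: [0.4808, -0.0146, 0.0651]
ee_rot: [0.708, -0.02, -0.706, -0.019]
force: [0.4, -1.5, 6.1]
finger_gap: 0.0001
```

Emit:
jog_arm:
  steps:
    - [[0, -0.4, 0, 0], [0, -0.4, 0, 0], [0, 0, 0, 0]]

```text
t: 6.45
position: [0.4812, -0.0066, 0.0651]
ee_rot: [0.708, -0.02, -0.706, -0.019]
force: [-0.6, -1.7, 6.8]
finger_gap: -0.0001
```

Emit:
jog_arm:
  steps:
    - [[0, -0.4, 0, 0], [0, -0.4, 0, 0], [0, 0, 0, 0]]

```text
t: 6.7
position: [0.4816, 0.0014, 0.065]
ee_rot: [0.708, -0.02, -0.706, -0.019]
force: [-0.5, -2.3, 6.7]
finger_gap: 0.0001
```

Emit:
jog_arm:
  steps:
    - [[0, -0.4, 0, 0], [0, -0.4, 0, 0], [0, 0, 0, 0]]

```text
t: 6.95
position: [0.4821, 0.0094, 0.065]
ee_rot: [0.708, -0.02, -0.706, -0.019]
force: [0.3, -1.6, 6.3]
finger_gap: -0.0001
```

Emit:
jog_arm:
  steps:
    - [[0, -0.4, 0, 0], [0, -0.4, 0, 0], [0, 0, 0, 0]]

```text
t: 7.2
position: [0.4815, 0.0185, 0.0644]
ee_rot: [0.707, -0.019, -0.707, -0.019]
force: [-0.8, -0.7, 0.2]
finger_gap: -0.0002
```

Emit:
jog_arm:
  steps:
    - [[0, -0.4, 0, 0], [0, -0.4, 0, 0], [0, 0, 0, 0]]

```text
t: 7.45
position: [0.4814, 0.0266, 0.064]
ee_rot: [-0.707, 0.019, 0.707, 0.019]
force: [0.0, 0.3, 0.1]
finger_gap: 0.0002
```

The force dropped to 0 N and the tip sank between y = 0.009 and 0.018, so that is the near edge of the notch. I'll move 4 mm further in and descend under force watch.

Emit:
jog_arm:
  steps:
    - [[0, -0.4, 0, 0], [0.2, 0, 0, 0], [0.2, 0, 0, 0], [0, 0, 0, 0]]

```text
t: 7.78
position: [0.4817, 0.0298, 0.0598]
ee_rot: [-0.707, 0.019, 0.707, 0.019]
force: [0.2, 0.0, -0.4]
finger_gap: -0.0001
```

Emit:
jog_arm:
  steps:
    - [[0.2, 0, 0, 0], [0.1, 0, 0, 0], [0, 0, 0, 0]]

```text
t: 8.03
position: [0.4818, 0.0296, 0.057]
ee_rot: [-0.707, 0.019, 0.707, 0.019]
force: [-0.6, -0.6, -0.8]
finger_gap: -0.0001
```

Emit:
jog_arm:
  steps:
    - [[0.2, 0, 0, 0], [0.1, 0, 0, 0], [0, 0, 0, 0]]

```text
t: 8.28
position: [0.4822, 0.0296, 0.0543]
ee_rot: [0.707, -0.019, -0.707, -0.019]
force: [0.4, -0.0, 0.5]
finger_gap: -0.0
```

Emit:
jog_arm:
  steps:
    - [[0.1, 0, 0, 0], [0.1, 0, 0, 0], [0, 0, 0, 0]]

```text
t: 8.53
position: [0.4822, 0.0297, 0.0524]
ee_rot: [0.707, -0.019, -0.707, -0.019]
force: [-0.2, -0.8, 3.0]
finger_gap: 0.0002
```

Emit:
jog_arm:
  steps:
    - [[0.1, 0, 0, 0], [0.1, 0, 0, 0], [0, 0, 0, 0]]

```text
t: 8.78
position: [0.4822, 0.0297, 0.0503]
ee_rot: [0.707, -0.019, -0.707, -0.019]
force: [0.3, -0.4, 3.6]
finger_gap: -0.0
```

Emit:
jog_arm:
  steps:
    - [[0.1, 0, 0, 0], [0.1, 0, 0, 0], [0, 0, 0, 0]]

```text
t: 9.03
position: [0.4822, 0.0297, 0.0483]
ee_rot: [0.707, -0.019, -0.707, -0.019]
force: [-0.7, -0.8, 3.5]
finger_gap: -0.0001
```

Emit:
jog_arm:
  steps:
    - [[0.1, 0, 0, 0], [0.1, 0, 0, 0], [0, 0, 0, 0]]

```text
t: 9.28
position: [0.4822, 0.0296, 0.0469]
ee_rot: [0.707, -0.019, -0.707, -0.019]
force: [-2.6, -0.2, 11.8]
finger_gap: 0.0002
```

Now at the hard stop (z = 0.0469 m, force rising). I'll confirm with a little more push, then withdraw.

Emit:
jog_arm:
  steps:
    - [[0.1, 0, 0, 0], [0, 0, 0, 0], [0, 0, 0, 0]]

```text
t: 9.53
position: [0.4822, 0.0296, 0.0468]
ee_rot: [0.707, -0.019, -0.707, -0.019]
force: [-5.2, -0.0, 20.7]
finger_gap: 0.0005
```

```bash
python3 st.py; python3 - <<'E'
from plant import ctrl
import cv2
for c,(a,b,d,e) in dict(top=(180,300,220,420),scene=(120,260,200,400)).items():
    im=ctrl.get_image(c)["pixels"][a:b,d:e,::-1];cv2.imwrite(f"pics/{c}2.png",cv2.resize(im,None,fx=4,fy=4,interpolation=cv2.INTER_CUBIC))
E
```

```text
t 9.5333 n,u,h mm [ -2.   -9.5 -18.2] F [-5.160e+00 -1.000e-02  2.065e+01] gap 0.0005
x [ 0.001 -0.    -1.   ] ty.u -1.0000298514916985 ty.n 0.0006968652216681873
```

View pics/scene2.png

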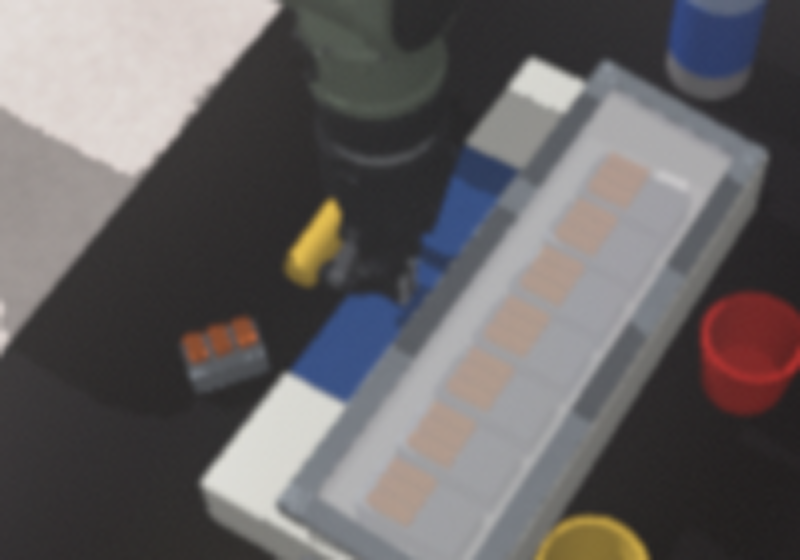

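The cover's front edge has visibly risen; the hard stop is firm at 18.2 mm below the ledge top. Withdrawing straight up, then back.

Emit:
jog_arm:
  steps:
    - [[-0.3, 0, 0, 0], [-0.7, 0, 0, 0], [-1.5, 0, 0, 0], [-2.5, 0, 0, 0], [-3, 0, 0, 0]]

```text
t: 10.05
position: [0.4802, 0.03, 0.1247]
ee_rot: [-0.705, 0.019, 0.708, 0.02]
force: [0.8, 0.0, 0.4]
finger_gap: -0.0001
```

Emit:
jog_arm:
  steps:
    - [[-3, 0, 0, 0], [-2, 1.5, 1, 0], [-1, 2.5, 1.5, 0], [0, 3, 1.5, 0], [0, 3, 1.5, 0]]

```text
t: 10.47
position: [0.4214, -0.0677, 0.1861]
ee_rot: [0.707, -0.019, -0.706, -0.018]
force: [1.0, -0.8, -0.3]
finger_gap: 0.0002
```

Emit:
jog_arm:
  steps:
    - [[0, 3, 1.5, 0], [0, 3, 1.5, 0], [0, 3, 1, 0], [0, 3, 0.5, 0], [0, 2, 0, 0]]

```text
t: 10.88
position: [0.3677, -0.2063, 0.1853]
ee_rot: [-0.707, 0.02, 0.707, 0.02]
force: [1.3, -0.3, -0.7]
finger_gap: -0.0001
```

Emit:
jog_arm:
  steps:
    - [[0, 0, 0, 0], [0, 0, 0, 0], [0, 0, 0, 0], [0, 0, 0, 0], [0, 0, 0, 0]]

```text
t: 11.3
position: [0.3691, -0.2033, 0.1852]
ee_rot: [-0.707, 0.019, 0.707, 0.019]
force: [0.3, 0.1, 0.4]
finger_gap: -0.0001
```

```bash
python3 st.py; python3 - <<'E'
from plant import ctrl
import cv2,numpy as np
for c,(a,b,d,e) in dict(top=(120,300,170,450),scene=(90,330,200,420)).items():
    im=ctrl.get_image(c)["pixels"][a:b,d:e,::-1];cv2.imwrite(f"pics/{c}3.png",cv2.resize(im,None,fx=2.5,fy=2.5,interpolation=cv2.INTER_CUBIC))
    for n in("cover_front","red_cup","yellow_cup","bottle","driver","terminal","meter"):
        print(c,n,[(np.round(d["location"],1).tolist(),round(d["p"],2)) for d in ctrl.pinpoint(c,n)[:1]])
E
```

```text
t 11.3 n,u,h mm [-102.1 -248.4  120.2] F [0.32 0.07 0.39] gap -0.0001
x [-0.     0.001 -1.   ] ty.u -1.000027039529376 ty.n 0.0024485985421948448
top cover_front [([309.0, 228.5], 0.74)]
top red_cup [([287.2, 154.0], 0.85)]
top yellow_cup [([359.9, 166.8], 0.9)]
top bottle [([189.6, 201.1], 0.77)]
top driver [([272.8, 272.8], 0.57)]
top terminal [([345.1, 278.2], 0.69)]
top meter [([423.8, 229.6], 0.84)]
scene cover_front [([313.8, 183.5], 0.62)]
scene red_cup [([385.9, 214.1], 0.61)]
scene yellow_cup [([344.9, 269.4], 0.76)]
scene bottle [([378.9, 137.4], 0.75)]
scene driver [([293.2, 164.5], 0.94)]
scene terminal [([255.7, 211.2], 0.62)]
scene meter [([256.3, 297.6], 0.83)]
```

View pics/scene3.png

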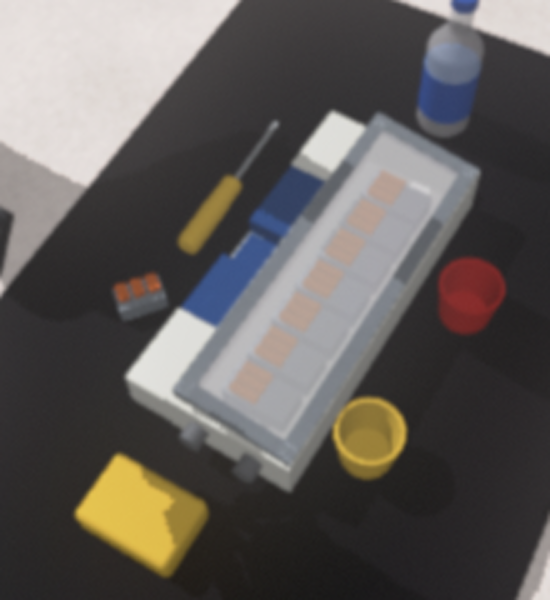

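View pics/top3.png

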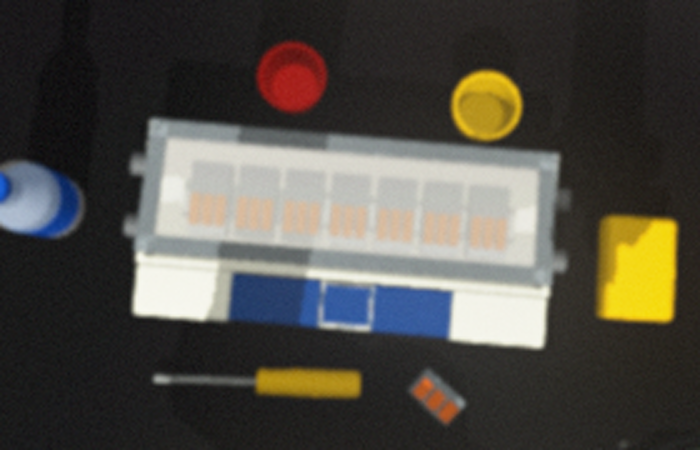

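The cover now stands ajar: its front edge has moved up in the scene view from about row 188 to row 183.5. The notch is visibly deeper. All the other objects are where they were, within network scatter, and the arm is clear.

```bash
python3 -c "
from plant import ctrl
print(ctrl.sign_off())"
```

```text
the job is handed in; nothing more can be done
None
```

The catch is open: I found the notch by touch, pressed the release plate home, and the cover rose ajar by itself. The job is handed in, at 11.3 s on the robot's clock just before the final pictures.

- **Finding the notch:** with the gripper shut, I touched the ledge top near its right end (z = 65 mm) and slid left at about 6 N. The force fell to zero and the tip sank, which put me inside the notch. I judged the press point (9.5 mm right of the ledge middle) from that near edge and the picture; I did not feel for the far edge.
- **Pressing the plate:** I pushed it down to a hard stop 18.2 mm below the ledge top, against 18 mm expected. The force there rose to 21 N. I then drew back straight up and away.

**Last checks:**
- The force on the tool is near zero, and the arm is well clear of everything.
- The cover's front edge stands visibly higher in the scene picture, about 4.5 pixels by the network. I had no direct reading of the cover angle.
- The cups, bottle, meter, screwdriver and terminal block look unmoved. Network positions before and after differ by up to about 5 pixels, which I take as network scatter. The top camera missed the screwdriver at first, so it has only the scene camera's before and after.
- At the hard stop there was also about 5 N of sideways force. It was gone after withdrawing, and I did not look into its cause.

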